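Switch on the bench supply with its key

TASK

Switch on the bench supply: take the flat-bladed key with the wide rectangular head out of the wooden key stand, push its blade fully home into the slot of the key switch, and turn it clockwise as far as it goes. Leave the key standing in the switch, let go of it, and leave the round-headed key in its place in the stand.

Things in the scene. Friction and masses are not known exactly. Their poses are not given: they have to be found in the camera images.
- blade_key: Right key, upright in either slot (84 mm apart along x) of a wooden stand, top 50 mm high. Origin: blade's lower end, 20 mm above the worktop at first; z up, x along blade width. Steel blade 22 (x) x 7 x 30 mm, collar 33 mm round at 30-36, neck, black rectangular head 56 (x) x 12 (y) mm at 40-74: pinch its 12 mm. Same turned half round. Lift straight out, over 35 mm; play 1.5-3 mm. 70 g.
- rod_key: Wrong key, upright in the stand's other slot: round rod 10 mm thick and 30 mm long, the same collar, and a round black head, a disc 36 mm across and 12 mm thick, standing on edge. Origin: centre of the rod's lower end, z up along the key. Leave it in its place.
- slot_mouth (a point): Centre of the slot's mouth in the turning steel barrel, 52 mm above the worktop, on top of the fixed grey switch box (120 x 110 mm; bezel ring 51 mm high). x along the slot, z up; turns with the barrel. Slot 27 (x) x 12 (y) mm, open 52 mm deep, mouth flared 3 mm all round. Blade enters vertically, width along x, either way round, until the collar rests: key origin 30 mm below.
- switch_barrel (a joint): Angle of the barrel, rad: 0 = off (start), grows clockwise seen from above, to the stop at 1.05 (60 degrees) = on. It stays where it is left; friction about 0.08 N m. The blade has about 13 degrees of play in the slot before it takes the barrel along, so the key must turn by about 75 degrees in all.
Things that resemble listed ones, but are neither listed nor needed, are in the scene too. What is shaped like the blade_key but green or turquoise is not meant.

How it is judged (in metres and radians):
On the way, in this order (a step that is already met when the one before it is completed fails the run):
1. the flat-bladed key is fully home in the slot while the switch is still off (z of blade_key in the frame of slot_mouth below -0.02 m and horizontal distance between blade_key and slot_mouth below 0.012 m and angle between blade_key's own z axis and vertical below 0.3 rad and value of joint switch_barrel below 0.4 rad), for 0.1 s.
2. the key, still home in the slot, has turned the switch on (z of blade_key in the frame of slot_mouth below -0.02 m and horizontal distance between blade_key and slot_mouth below 0.012 m and angle between blade_key's own z axis and vertical below 0.3 rad and value of joint switch_barrel above 0.87 rad), for 0.2 s.
At the end, for the whole second after the job is handed in: The flat-bladed key stands released and at rest in the slot: its end 20 mm or more below the mouth, within 12 mm of the slot axis, leaning under 17 degrees; the barrel is turned beyond 0.87 rad (stop 1.05); the round-headed key is within 30 mm of its start (all of step 2 and linear speed of blade_key below 0.03 m/s and distance of rod_key from where it was at the start of the episode below 0.03 m); the robot touches nothing.
It fails at once if the round-headed key is pulled out of its place (distance of rod_key from where it was at the start of the episode above 0.03 m).
It also fails if it takes over 56 s, if anything falls off the work surface, if the arm or the gripper's body presses on something with over 40 N, if the wrist force passes 120 N, or if a joint passes its speed limit or range.

ROBOT

A 6-joint arm with a two-finger parallel gripper is mounted at the origin on a cart in front of the work surface, level with it; the furniture and walls round the work are solid. World frame = base frame: x ahead of the robot, y to its left, z up, the work surface at z = 0. Lengths are in mm, angles in degrees, forces in N, time in s.
With the tool pointing down it reaches from about 325 to 925 mm from the base axis. Payload 3.1 kg.
Tool frame: the origin (TCP) lies at the very end of the fingers, on their centre line; the grasp point (between the pads) lies grasp_offset behind it (grasp_offset is the distance from the TCP to the grasp point, in mm); z points along the fingers, y is the line along which they close (so a half turn about z gives the same grasp; the last joint's range is limited). The gripper opens to 85 mm and grips with 20 to 120 N. Pads are 22 mm wide; open, the fingers measure 114 mm over their backs; the gripper's body (76 mm by 85 mm) begins 54 mm behind the grasp point. The pads swing forward as they close: fully open they stand 13 mm farther back than shut.
Start: joints at [-72.605, 12.427, 92.441, -0, 75.132, -6.429], TCP at [252.473, -571.749, 199.3] pointing down, gripper open.
Joint ranges: [-157.48, 157.48], [-44.54, 120.13], [17.64, 146.25], [-64.5, 244.5], [7.68, 150.69], [-147.95, 147.95]. Speed limits (degrees/s): [159.86, 159.86, 180, 180, 180, 180].

INTERFACE

Orientations are given as [roll, pitch, yaw] about the fixed x, y, z axes, in that order (R = Rz(yaw) Ry(pitch) Rx(roll)).
In Python, from station import * gives the robot as it stands. Calls block until the motion is done:
- goto(position, orientation): joint-space move of the TCP to a pose.
- move_l(position, attitude=None, speed=150): straight line of the TCP; attitude=None keeps the orientation; speed is the mean speed in mm/s.
- move_j(angles): joint-space move.
- grip(opening, squeeze=None): finger opening in mm; squeeze is the grip in N (None keeps the last); returns when the fingers have stopped.
- wait(seconds).
- solve_ik(position, orientation): joint angles nearest the present ones, or None.
- get_obs(): the state.
- get_image(name): name is "scene" or "top" or "wrist"; returns the picture (384x512x3 uint8, red, green, blue); there is no depth.
- get_calibration(name): a dict with "fx", "fy", "cx", "cy" (pixels), "R" (3x3) and "t" (3): a world point X has camera coordinates R X + t; the wrist camera has in their place "mount" (4x4, takes a point from camera to tool coordinates, whose origin is the TCP and whose axes are the flange's). Camera axes: x right, y down, z forward; pixel columns grow to the right and rows downward; lengths in mm; the calibration is good to about 2 mm. A picture is of the moment at which its call begins: read the wrist's pose just before it. get_calibration takes no time and is no camera call.
A pose or a line that the arm cannot do raises Unreachable and nothing moves.
- sign_off(): hands the job in; it is judged then, once.
Trained networks look in the newest picture that a camera, given by its name, has taken for a name from the list of things; names that differ only in an ending like _2 or _b are one class to them, and where a whole thing is asked for, a point or a joint stands for the part that bears it (a point fixed in the world has none). Each returns a list of dicts, best first, with "score" (0 to 1); they miss things now and then, are a little off and sometimes report something else, mostly with a low value. They report only what shows in the picture. A call takes as long as a camera call. They do not tell look-alikes from the thing itself.
- spot_in(name, camera): "extent" ([centre column, centre row, width, height] in pixels, round what is visible of it).
- regions_of(name, camera): "region" (384x512 bool, what is visible of it) and "extent" ([centre column, centre row, width, height] in pixels, round what is visible of it).
The state is a dict: "t": time; "joint_pos": joint angles; "qvel": joint speeds; "effort": joint torques, N m; "tcp_pos": TCP position; "ee_rot": TCP orientation; "wrist_force": force on the tool from outside, world axes, zero at the start; "moment": the same for the moment, N m; "grip_width": finger opening in mm; "grip_force": force on a finger pad.
Only numpy, scipy, OpenCV 4.12 (cv2) and the standard library are available. Lean on these libraries where they do the work, as an engineer would, in place of code of your own. Each camera call takes 0.05 s, during which the arm holds its last target. There are 200 camera calls.

## Working session

There is one attempt and no reset: what is moved stays moved. The work goes in short steps, each a Python script; the robot and the scene stay as the last script left them, time stands still between calls to the robot, and variables do not carry over. Pictures are saved under pics/ and viewed, at most 10 in all, crops included, and the job is handed in when it is done.

```bash
mkdir -p pics; ls; python3 - <<'E'
from station import *
import cv2,numpy as np
a=get_image("scene");b=get_image("top")
cv2.imwrite("pics/a.png",cv2.resize(np.vstack([a,b])[:,:,::-1],(512,768)) if 0 else a[:,:,::-1])
cv2.imwrite("pics/b.png",b[:,:,::-1])
for c in("scene","top"):
  for n in("blade_key","rod_key","slot_mouth","switch_barrel"):
    print(c,n,[(round(d["score"],2),np.round(d["extent"]).tolist()) for d in spot_in(n,c)][:5])
o=get_obs();print(o["t"],o["ee_rot"],{k:o[k] for k in o if "grasp" in k}, get_calibration("wrist"))
for c in("scene","top"):print(get_calibration(c))
try: print(grasp_offset)
except Exception as e: print(e)
E
```

```text
pics
scene blade_key [(0.95, [236.0, 228.0, 26.0, 26.0]), (0.86, [271.0, 247.0, 20.0, 27.0]), (0.73, [173.0, 211.0, 18.0, 20.0]), (0.47, [330.0, 197.0, 8.0, 28.0])]
scene rod_key [(0.75, [195.0, 236.0, 17.0, 19.0])]
scene slot_mouth [(0.73, [342.0, 162.0, 29.0, 17.0])]
scene switch_barrel [(0.65, [344.0, 160.0, 21.0, 14.0])]
top blade_key [(0.7, [308.0, 231.0, 21.0, 14.0]), (0.58, [224.0, 231.0, 17.0, 10.0]), (0.55, [180.0, 150.0, 11.0, 27.0]), (0.5, [216.0, 193.0, 21.0, 13.0])]
top rod_key [(0.63, [177.0, 183.0, 8.0, 13.0])]
top slot_mouth [(0.63, [357.0, 207.0, 28.0, 24.0])]
top switch_barrel [(0.86, [357.0, 204.0, 24.0, 25.0])]
0.5 [-1.79993763e+02 -1.43885249e-03  2.38260271e+01] {} {'fx': 284.3184464042678, 'fy': 284.3184464042678, 'cx': 260.6018477527587, 'cy': 192.08349599227552, 'mount': array([[-1.33563396e-03, -9.61554832e-01, -2.74609763e-01,
         7.07319551e+01],
       [ 9.99998877e-01, -1.09781497e-03, -1.01971310e-03,
        -5.79190095e-01],
       [ 6.79039352e-04, -2.74610817e-01,  9.61555219e-01,
        -1.74544993e+02],
       [ 0.00000000e+00,  0.00000000e+00,  0.00000000e+00,
         1.00000000e+00]])}
{'fx': 348.7975208498607, 'fy': 348.7975208498607, 'cx': 261.26561009249525, 'cy': 190.069639408474, 'R': array([[-6.76950460e-01, -7.36028582e-01,  2.57045922e-05],
       [-5.45725328e-01,  5.01898665e-01, -6.71030250e-01],
       [ 4.93884542e-01, -4.54268264e-01, -7.41429972e-01]]), 't': array([309.88765864, 369.8662903 , 614.60840833])}
{'fx': 358.4271774439526, 'fy': 358.4271774439526, 'cx': 256.21390060299024, 'cy': 188.1709907310655, 'R': array([[-3.62906754e-03, -9.99993324e-01, -4.27170978e-04],
       [-9.91207153e-01,  3.65368349e-03, -1.32268784e-01],
       [ 1.32269462e-01, -5.65974223e-05, -9.91213794e-01]]), 't': array([-68.96672658, 524.59040279, 893.36632962])}
18.700000000000003
```

View pics/a.png

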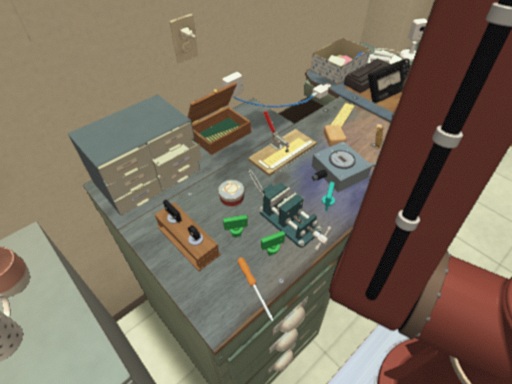

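View pics/b.png

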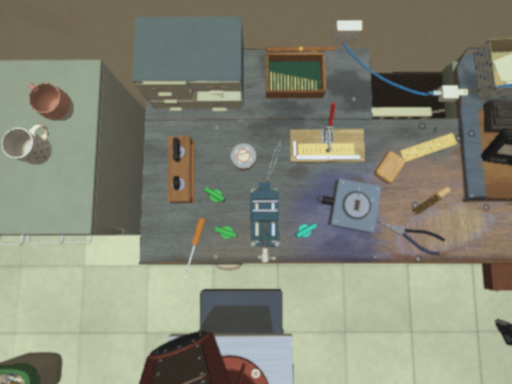

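The top view shows the stand at (180,168), with the wide black head at (180,150) and the round head at (177,183). The switch box is at (356,205). The green and turquoise keys at (216,195), (225,232) and (307,230) are decoys. Next I triangulate.

```bash
cat > h.py <<'E'
from station import *
import numpy as np,cv2
from scipy.spatial.transform import Rotation as Ro
def P(c,o=None):
    k=get_calibration(c);K=np.array([[k["fx"],0,k["cx"]],[0,k["fy"],k["cy"]],[0,0,1]])
    if c!="wrist": return K@np.c_[k["R"],k["t"]]
    T=np.eye(4);T[:3,:3]=Ro.from_euler("xyz",o["ee_rot"],degrees=True).as_matrix();T[:3,3]=o["tcp_pos"]
    return K@np.linalg.inv(T@k["mount"])[:3]
def tri(Ps,uv):
    A=np.vstack([np.array([u*p[2]-p[0],v*p[2]-p[1]]) for p,(u,v) in zip(Ps,uv)])
    return np.linalg.lstsq(A[:,:3],-A[:,3],rcond=None)[0]
def onz(p,u,v,z):
    A=np.array([u*p[2]-p[0],v*p[2]-p[1]])
    return np.append(np.linalg.solve(A[:,:2],-A[:,3]-A[:,2]*z),z)
E
python3 - <<'E'
from h import *
a,b=P("scene"),P("top")
for n,s,t in[("blade",(173,211),(180,150)),("rod",(195,236),(177,183)),("slot",(342,160.5),(356.5,204))]: print(n,tri([a,b],[s,t]).round(), onz(b,*t,75).round())
for uv in [(134,107),(243,107),(265,97),(326,97)]: print(onz(b,*uv,0).round(), onz(b,*uv,100).round())
for n,p in [("slotview",[445,-250,250]),("standview",[480,175,250])]:
  for yaw in(-90,0,90,180):
    q=solve_ik(p,[180,0,yaw]);print(n,yaw,None if q is None else np.round(q))
E
```

```text
blade [621. 125.  65.] [616. 120.  75.]
rod [535. 129.  60.] [533. 126.  75.]
slot [ 482. -328.   37.] [ 479. -318.   75.]
[757. 267.   0.] [720. 232. 100.]
[756. -35.   0.] [719. -39. 100.]
[785. -96.   0.] [745. -94. 100.]
[ 784. -266.    0.] [ 744. -246.  100.]
slotview -90 [-37.  -4. 104.  -0.  80. 143.]
slotview 0 [-37.  -4. 104.  -0.  80.  53.]
slotview 90 [-37.  -4. 104.   0.  80. -37.]
slotview 180 [ -37.   -4.  104.    0.   80. -127.]
standview -90 None
standview 0 [ 12.  -4. 104.  -0.  80. 102.]
standview 90 [ 12.  -4. 104.  -0.  80.  12.]
standview 180 [ 12.  -4. 104.   0.  80. -78.]
```

```bash
python3 - <<'E'
from h import *
ims=[];Ps=[];D=[]
for p in([480,-350,210],[480,-290,210]):
    goto(p,[180,0,180]);wait(0.2);o=get_obs();im=get_image("wrist");ims.append(im);Ps.append(P("wrist",o))
    for n in("slot_mouth","switch_barrel"):
        r=regions_of(n,"wrist"); print(n,[(round(d["score"],2),np.round(d["extent"],1).tolist()) for d in r][:3])
        if n=="slot_mouth" : D.append(r[0]["extent"][:2])
        else: B=r[0]["extent"][:2]; D[-1]=(D[-1],B)
for i in(0,1): print(tri(Ps,[D[0][i],D[1][i]]).round(1),[onz(Ps[k],*D[k][i],52).round(1) for k in(0,1)])
np.save("Ps.npy",Ps);print(o["t"],o["wrist_force"])
cv2.imwrite("pics/c.png",cv2.resize(np.hstack(ims)[60:330,:,::-1],None,fx=.78,fy=.78,interpolation=cv2.INTER_AREA))
cv2.imwrite("pics/raw0.png",ims[0][:,:,::-1]);cv2.imwrite("pics/raw1.png",ims[1][:,:,::-1])
E
```

```text
slot_mouth [(0.87, [283.6, 170.8, 49.3, 48.3])]
switch_barrel [(0.9, [281.1, 169.9, 52.3, 55.4])]
slot_mouth [(0.58, [234.4, 170.5, 46.1, 52.8])]
switch_barrel [(0.82, [233.5, 169.3, 51.8, 52.4])]
[ 480.3 -321.5   47.4] [array([ 479.4, -321.9,   52. ]), array([ 479.3, -321.1,   52. ])]
[ 481.4 -323.7   35.8] [array([ 478.3, -324.9,   52. ]), array([ 477.9, -322.1,   52. ])]
3.3083 [-0.10883096 -0.27244025  0.02363953]
```

View pics/c.png

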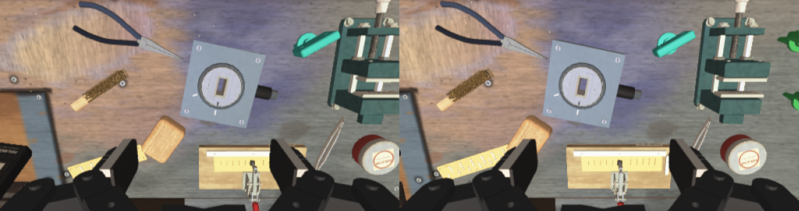

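The slot shows at about (221,86) and (583,86) in the mosaic, tilted slightly. I'll extract its outline and angle from crops of both raw pictures.

```bash
python3 - <<'E'
from h import *
Ps=np.load("Ps.npy");out=[];C=[]
for i,(u,v) in enumerate([(282,170),(234,170)]):
    im=cv2.imread(f"pics/raw{i}.png");x0,y0=u-32,v-32
    c=im[y0:y0+64,x0:x0+64]
    # dewarp onto plane z=52, 0.25mm/px; rows: x, cols: y
    g=np.array([[480+dx,-322+dy,52] for dx,dy in((-40,-40),(40,-40),(40,40),(-40,40))],float)
    uv=[(Ps[i]@np.append(p,1)) for p in g];uv=np.float32([q[:2]/q[2] for q in uv])
    H=cv2.getPerspectiveTransform(uv,np.float32([[0,360],[0,0],[360,0],[360,360]])) # up=+x,  right=+y (mirror)
    w=cv2.warpPerspective(im,H,(360,360),flags=cv2.INTER_CUBIC)[:,::-1].copy() # now right=-y
    out.append(w)
    gr=cv2.cvtColor(w,cv2.COLOR_BGR2GRAY);m=np.zeros_like(gr);cv2.circle(m,(180,180),75,255,-1)
    t,_=cv2.threshold(gr[m>0],0,255,cv2.THRESH_OTSU);b=((gr<t)&(m>0)).astype(np.uint8)
    n,l,s,ce=cv2.connectedComponentsWithStats(b);k=1+np.argmax(s[1:,4]);cs=np.argwhere(l==k)[:,::-1].astype(np.float32)
    r=cv2.minAreaRect(cs);print(t,s[k],r, "xyz",480+(180-r[0][1])/4.5,-322+(180-r[0][0])/4.5)
cv2.imwrite("pics/d.png",np.hstack(out))
E
```

```text
147.0 [ 143  119   76  126 6446] ((180.17953491210938, 181.35067749023438), (55.35573959350586, 120.96294403076172), 11.793431282043457) xyz 479.69984944661456 -322.03989664713544
151.0 [ 141  119   75  127 6476] ((178.5751953125, 181.514892578125), (56.05844497680664, 121.11934661865234), 11.195112228393555) xyz 479.6633572048611 -321.6833767361111
```

View pics/d.png

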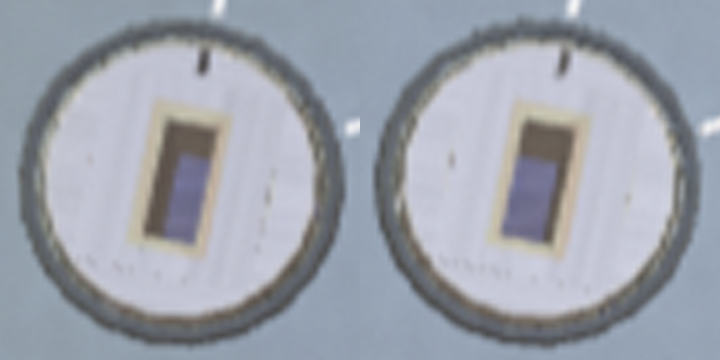

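Slot centre is about (479.7, -321.9), and both views agree at z=52. Size is 27x12, as stated, with yaw about -11.5°. Now the stand.

```bash
python3 - <<'E'
from h import *
ims=[];Ps=[];D=[]
for p in([590,95,220],[590,150,220]):
    goto(p,[180,0,180]);wait(0.2);o=get_obs();im=get_image("wrist");ims.append(im);Ps.append(P("wrist",o));d={}
    for n in("blade_key","rod_key"):
        r=regions_of(n,"wrist"); print(n,[(round(e["score"],2),np.round(e["extent"],1).tolist(),onz(Ps[-1],*e["extent"][:2],94).round().tolist()) for e in r][:4])
        for j,e in enumerate(r[:3]): np.save(f"pics/m_{n}_{len(Ps)-1}_{j}.npy",e["region"])
np.save("Ps2.npy",Ps);print(o["t"])
for i in(0,1):cv2.imwrite(f"pics/s{i}.png",ims[i][:,:,::-1])
cv2.imwrite("pics/e.png",cv2.resize(np.hstack(ims)[:,:,::-1],None,fx=.78,fy=.78,interpolation=cv2.INTER_AREA))
E
```

```text
blade_key [(0.97, [289.4, 200.4, 21.6, 52.5], [617.0, 127.0, 94.0]), (0.77, [208.8, 98.0, 44.7, 31.4], [509.0, 43.0, 94.0]), (0.7, [180.7, 13.9, 55.4, 27.9], [434.0, 21.0, 94.0]), (0.67, [18.1, 14.6, 36.2, 27.9], [434.0, -131.0, 94.0])]
rod_key [(0.64, [292.8, 121.8, 31.1, 30.7], [532.0, 128.0, 94.0])]
blade_key [(0.77, [245.5, 201.4, 25.0, 54.9], [618.0, 133.0, 94.0]), (0.67, [130.2, 14.3, 55.1, 28.7], [434.0, 29.0, 94.0]), (0.63, [158.9, 99.9, 52.4, 30.7], [510.0, 48.0, 94.0])]
rod_key [(0.97, [243.1, 124.8, 33.0, 26.4], [535.0, 132.0, 94.0])]
5.825
```

View pics/e.png

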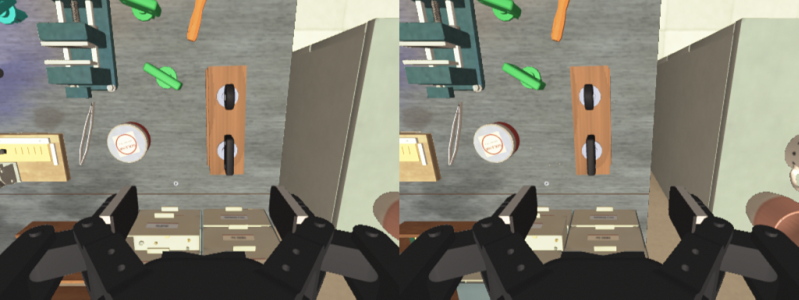

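The blade key's head is at about (229,155) in the left view and (592,152) in the right. The round head is at (229,96) and (588,96). I'll rectify both views to the z=94 plane.

```bash
python3 - <<'E'
from h import *
Ps=np.load("Ps2.npy");out=[]
for i in(0,1):
    im=cv2.imread(f"pics/s{i}.png")
    g=np.array([[575+dx,130+dy,94] for dx,dy in((-100,-50),(100,-50),(100,50),(-100,50))],float)
    uv=[(Ps[i]@np.append(p,1)) for p in g];uv=np.float32([q[:2]/q[2] for q in uv])
    H=cv2.getPerspectiveTransform(uv,np.float32([[300,600],[300,0],[0,0],[0,600]])) # up=+x, left=+y, 3px/mm
    w=cv2.warpPerspective(im,H,(300,600),flags=cv2.INTER_CUBIC);out.append(w)
    gr=w.max(2);b=(gr<70).astype(np.uint8)
    n,l,s,ce=cv2.connectedComponentsWithStats(b)
    for k in range(1,n):
        if s[k,4]>600:
            r=cv2.minAreaRect(np.argwhere(l==k)[:,::-1].astype(np.float32));print(i,s[k],np.round(r[0]),np.round(r[1]),round(r[2],1),"x",round(575+(300-r[0][1])/3,1),"y",round(130+(150-r[0][0])/3,1))
cv2.imwrite("pics/f.png",np.hstack(out))
E
```

```text
0 [ 127   91   43  179 5487] [148. 180.] [179.  40.] 88.3 x 615.0 y 130.7
0 [ 133  374   40   97 3322] [152. 422.] [97. 38.] 88.3 x 534.3 y 129.2
1 [ 122   91   38  180 4339] [140. 180.] [179.  35.] 88.9 x 614.8 y 133.3
1 [ 128  374   36   98 3130] [146. 422.] [35. 97.] 0.0 x 534.2 y 131.5
```

View pics/f.png

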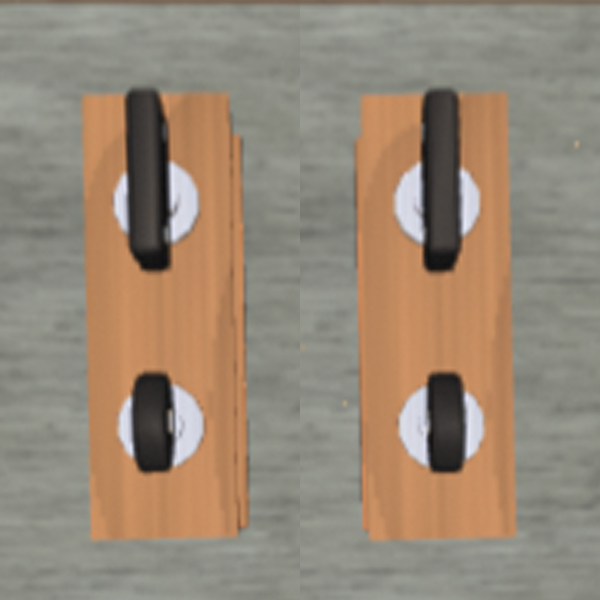

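Blade key centre is (618.7, 132.4) with yaw about +1.3°. The collars agree between views at z=56, and the head top fits z=94. Grasp and lift.

```bash
python3 - <<'E'
from h import *
Y=181.3
grip(50,60)
goto([618.7,132.4,140],[180,0,Y]);move_l([618.7,132.4,62.5],speed=80)
o=get_obs();print(o["tcp_pos"],o["wrist_force"])
grip(0,70);o=get_obs();print(o["grip_width"],o["grip_force"],o["wrist_force"],o["tcp_pos"])
move_l([618.7,132.4,210],speed=90);wait(.2)
o=get_obs();print(o["t"],o["grip_width"],o["wrist_force"],o["tcp_pos"])
w=get_image("wrist");s=get_image("scene")
cv2.imwrite("pics/g.png",np.hstack([w[90:384,140:400],cv2.resize(s[110:300,120:290],(263,294))])[:,:,::-1])
E
```

```text
[619.42020564 132.46048328  63.20874243] [-0.1380017   0.5451952   0.55505169]
-0.0958957674952015 0.0 [ 0.39623468  0.18628894 -0.14067841] [618.75751606 132.38453329  62.59391531]
10.5 0.12055899303300903 [ 0.13814653  0.61656389 -1.34512184] [618.47799171 132.3661369  209.53068167]
```

View pics/g.png

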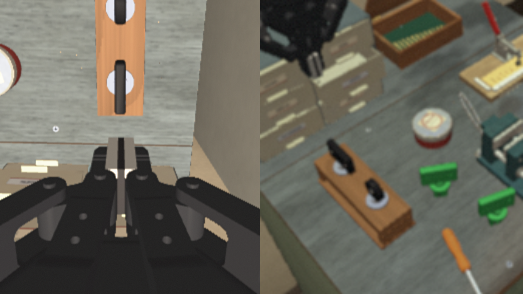

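The gripper closed on nothing and the key is still upright in the stand at (120,85). I'll check the calibration by comparing the projected TCP with the visible fingertip, and triangulate the heights again.

```bash
python3 - <<'E'
from h import *
o=get_obs();p=P("wrist",o)
pr=lambda p,X:(lambda q:(q[:2]/q[2]).round(1))(p@np.append(X,1))
t=o["tcp_pos"]
print("tcp proj",pr(p,t),"grasp",pr(p,np.add(t,[0,0,18.7])),"key pred top",pr(p,[618.7,132.4,94]),pr(p,[590.7,132.4,94]),pr(p,[646.7,132.4,94]),o["ee_rot"])
im=get_image("wrist");cv2.imwrite("pics/s2.png",im[:,:,::-1])
for n in("blade_key","rod_key"):
    for c in("wrist",):
        print(n,[(round(e["score"],2),np.round(e["extent"],1).tolist()) for e in spot_in(n,c)][:3])
print("scene pred tcp",pr(P("scene"),t),"key",pr(P("scene"),[618.7,132.4,77]), "top",pr(P("top"),[618.7,132.4,90]))
# height by vertical baseline: collar & stand corners in both first views
Ps=np.load("Ps2.npy")
c=lambda r,k:None
def fit(z):  # match the two dewarps of stand at plane z
    ws=[]
    for i in(0,1):
        g=np.array([[575+dx,130+dy,z] for dx,dy in((-100,-50),(100,-50),(100,50),(-100,50))],float)
        uv=np.float32([pr(Ps[i],q) for q in g]);H=cv2.getPerspectiveTransform(uv,np.float32([[300,600],[300,0],[0,0],[0,600]]))
        ws.append(cv2.warpPerspective(cv2.imread(f"pics/s{i}.png"),H,(300,600)))
    return ws
for z in(20,30,40,50,60,70,80,90,100):
    a,b=fit(z)
    m=[]
    for w in(a,b):
        h=cv2.cvtColor(w,cv2.COLOR_BGR2HSV)
        wood=(h[...,1]>90)&(h[...,2]>140);cs=np.where(wood[:, :].sum(0)>250)[0]
        dark=((w.max(2)<70)[:300]);ys,xs=np.nonzero(dark);wh=(h[...,1]<45)&(h[...,2]>200);yy,xx=np.nonzero(wh[:, 60:240])
        m.append([cs.min(),cs.max(),np.median(xs),np.median(xx)])
    print(z,np.subtract(m[0],m[1]))
E
```

```text
tcp proj [259.1 220. ] grasp [259.  231.6] key pred top [259.6 179.4] [260.2 152.7] [259.1 204.8] [-1.79997247e+02 -2.15671642e-02 -1.78697970e+02]
blade_key [(0.9, [259.6, 178.2, 27.7, 53.8])]
rod_key [(0.76, [262.4, 96.0, 34.3, 36.5])]
scene pred tcp [159.1 169.3] key [171.6 210.5] top [173.8 147.7]
20 [ -6.   1. -30.  37.]
30 [ -2.   5. -26.  40.]
40 [  4.   9. -20.  44.]
50 [  7.  13. -14.  47.]
60 [ 12.  17. -10.  51.]
70 [17. 22. -4. 54.]
80 [22.  27.   1.5 58. ]
90 [26. 31.  6. 61.]
100 [30. 36. 11. 65.]
```

```bash
python3 - <<'E'
from h import *
grip(50,60);print(get_obs()["grip_width"])
move_l([618.7,132.4,62.5],speed=100);wait(.3)
o=get_obs();print(o["tcp_pos"],o["wrist_force"],o["grip_width"])
w=get_image("wrist");s=get_image("scene")
grip(20,40);o=get_obs();print(o["grip_width"],o["grip_force"],o["wrist_force"],o["t"])
w2=get_image("wrist")
grip(8,60);wait(.3);o=get_obs();print(o["grip_width"],o["grip_force"],o["wrist_force"],o["t"])
w3=get_image("wrist")
f=lambda a:cv2.resize(a[120:320,160:360],(400,300))
cv2.imwrite("pics/h.png",np.vstack([np.hstack([f(w),f(w2)]),np.hstack([f(w3),cv2.resize(s[140:260,110:270],(400,300))])])[:,:,::-1])
E
```

```text
50.01082198266063
[618.87515066 132.42470312  62.81429932] [0.58689164 0.12585297 0.24759326] 50.04625563145262
20.14031758466845 0.0 [ 0.11986357 -0.08994906 -0.56097361] 13.7083
7.858912644775056 0.0 [ 0.37842663 -1.48997443 -0.68370838] 14.3333
```

View pics/h.png

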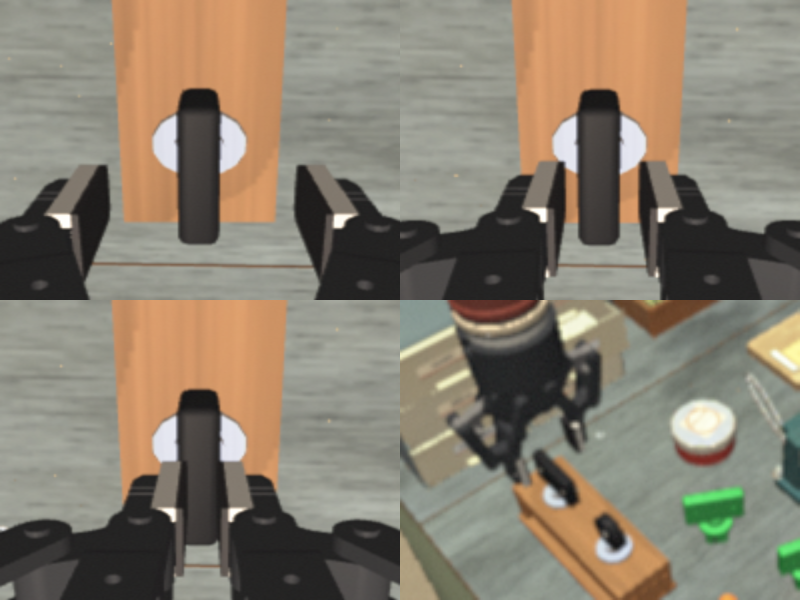

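The pads close above the head. In the scene view the fingertips sit about 25 mm higher than the reported TCP, while the cameras agree on the key's own pose. So I go lower, watching the force, and test the grip on the way.

```bash
python3 - <<'E'
from h import *
print(get_obs()["tcp_pos"])
grip(40,60)
z=62.5
while z>36:
    z-=4;move_l([619,132.4,z],speed=60);o=get_obs();f=o["wrist_force"]
    if abs(f[2])>5: print("contact",z,f);break
print(o["tcp_pos"],f)
grip(9,60);o=get_obs();print(o["grip_width"],o["grip_force"],o["wrist_force"],o["t"])
E
```

```text
[618.69693939 132.37953248  62.49168775]
[618.61626397 132.33779645  34.03805331] [-0.33673437  0.1826289  -0.93613742]
11.072398514234205 59.09236192703247 [ 0.25564355 -0.66177671  0.85577654] 16.9083
```

Gripped at 11 mm with 59 N. Now lift, verify and carry.

```bash
python3 - <<'E'
from h import *
grip(5,90)
move_l([618.7,132.4,180],speed=90);wait(.2)
o=get_obs();print(o["t"],o["grip_width"],o["grip_force"],o["wrist_force"],o["tcp_pos"])
goto([479.7,-321.9,150],[180,0,168.5]);wait(.3)
o=get_obs();print(o["t"],o["grip_width"],o["wrist_force"],o["tcp_pos"],o["joint_pos"])
w=get_image("wrist");s=get_image("scene")
f=lambda a:cv2.resize(a[80:280,160:360],(400,400),interpolation=cv2.INTER_CUBIC)
cv2.imwrite("pics/i.png",np.hstack([f(w),cv2.resize(s[80:240,260:420],(400,400))])[:,:,::-1])
cv2.imwrite("pics/i_raw.png",w[:,:,::-1])
E
```

```text
19.0917 10.486676401264978 87.67284035682678 [-0.37713766 -0.21373134 -0.13607214] [618.48108032 132.35114481 179.53054794]
21.125 10.250773940870907 [-0.19695629  0.15835384 -1.31305201] [ 480.1135522  -321.35604417  150.01120671] [-4.07560231e+01  9.41396467e+00  1.01480846e+02  2.00543810e-03
  6.91031656e+01 -1.19322655e+02]
```

View pics/i.png

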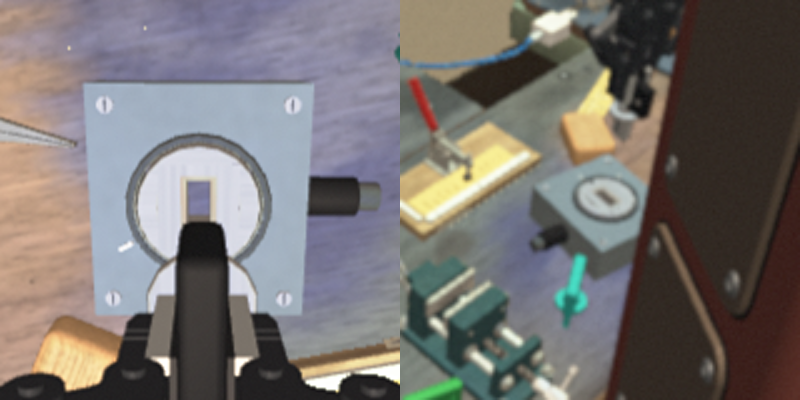

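The key is held upright with its head at (203,300), lined up with the slot at (199,200). I'll check the slot and in-hand offsets numerically before lowering.

```bash
python3 - <<'E'
from h import *
o=get_obs();p=P("wrist",o)
pr=lambda X:(lambda q:q[:2]/q[2])(p@np.append(X,1))
R=Ro.from_euler("xyz",o["ee_rot"],degrees=True).as_matrix();t=np.array(o["tcp_pos"])
d=lambda uv:(((np.array(uv)-[160,80])*2).round())
print("slot pred",d(pr([479.7,-321.9,52])))
c=np.cos(np.radians(-11.5));s=np.sin(np.radians(-11.5))
for k in((13.5),(-13.5)): print("slot end",d(pr([479.7+k*c,-321.9+k*s,52])))
for x,y,z in((28,0,-59.5),(28,0,-25.5),(28,6,-59.5),(28,-6,-59.5),(0,16.5,-21.5),(0,-16.5,-21.5),(16.5,0,-21.5)): print("tool",x,y,z,d(pr(R@[x,y,z]+t)))
im=cv2.imread("pics/i_raw.png");g=cv2.resize(im[80:280,160:360],(400,400),interpolation=cv2.INTER_CUBIC).max(2)
for r in(190,205,245,270,290): print(r,g[r,140:262:4])
print(g[160:300:4,200])
E
```

```text
slot pred [198. 207.]
slot end [198. 233.]
slot end [198. 180.]
tool 28 0 -59.5 [196. 261.]
tool 28 0 -25.5 [197. 219.]
tool 28 6 -59.5 [224. 261.]
tool 28 -6 -59.5 [168. 261.]
tool 0 16.5 -21.5 [254. 308.]
tool 0 -16.5 -21.5 [141. 308.]
tool 16.5 0 -21.5 [197. 254.]
190 [196 231 229 230 229 227 226 230 224 228 215 221 142 157 155 153 153 141
 207 214 230 227 227 228 230 228 227 227 228 210 122]
205 [234 232 232 233 218 227 227 230 224 226 214 220 131 165 164 162 161 147
 206 214 231 226 227 229 230 220 230 229 229 232 144]
245 [143 113 144 195 230 227 225 228 225 224  36  22  22  23  23  23  23  25
  25  22  23  44 233 228 229 229 201 150 115 130 191]
270 [198 197 196 198 177 134 209 230 240  84  43  56  64  64  63  63  62  63
  62  60  54  38 102 233 228 200 128 180 194 191 191]
290 [196 198 138 215 226 229 232 230 241  83  45  57  67  68  68  66  66  66
  67  64  54  40 102 233 231 231 229 230 212 162 190]
[228 230 231 232 220 184 153 155 151 150 161 164 159 154 116 102  22  23
  23  23  24  22  24  27  25  37  46  57  66  69  69  67  66  67  66]
```

The in-hand pose matches the prediction, apart from about 1.3 mm in tool +y relative to the slot. I'll correct that and lower with force checks.

```bash
python3 - <<'E'
from h import *
R=Ro.from_euler("xyz",[180,0,168.5],degrees=True).as_matrix()
xy=np.array([479.7,-321.9])-1.2*R[:2,1];print(xy)
move_l([*xy,72],speed=80);wait(.2);f0=np.array(get_obs()["wrist_force"])
z=72
while z>37:
    z-=3;move_l([*xy,z],speed=40);o=get_obs();f=np.array(o["wrist_force"])-f0
    if np.linalg.norm(f)>7: print("contact",z,f.round(1))
    if np.linalg.norm(f)>18: break
print(z,o["tcp_pos"],f.round(1),np.round(o["moment"],2),o["grip_width"],o["t"])
E
```

```text
[ 479.46075848 -323.07590965]
36 [ 480.23015873 -323.69757914   36.76993603] [-0.3  0.   4.7] [ 0.02  0.03 -0.06] 10.547974984660272 25.55
```

Fully home with a light touch. Now turn clockwise in steps, watching the torque.

```bash
python3 - <<'E'
from h import *
wait(.4);p=[479.5,-323.0,37.0];y=168.5
while y>90:
    y-=6;move_l(p,[180,0,y],speed=60);wait(.1);o=get_obs();m=o["moment"];f=o["wrist_force"]
    print(round(y,1),np.round(m,2),np.round(f,1),round(o["joint_pos"][5],1),round(o["t"],1))
    if abs(m[2])>1.2 or np.linalg.norm(f)>35: break
w=get_image("wrist");cv2.imwrite("pics/j_raw.png",w[:,:,::-1])
E
```

```text
162.5 [-0.01  0.02  0.02] [ 0.9 -0.2  3.4] -113.5 26.3
156.5 [-0.05  0.1   0.1 ] [-0.7  0.7  1.3] -107.6 26.7
150.5 [-0.18  0.26  0.03] [-1.6 -1.   1.6] -101.6 27.0
144.5 [-0.23  0.33  0.03] [-2.  -0.7  3.1] -95.6 27.4
138.5 [-0.21  0.48  0.03] [-2.3 -1.5  0.7] -89.6 27.7
132.5 [-0.26  0.49  0.05] [-2.4 -1.2  0.1] -83.6 28.1
126.5 [-0.2   0.49  0.04] [-3.  -0.3  0.5] -77.6 28.5
120.5 [-0.1   0.54  0.  ] [-3.  -0.7  0. ] -71.6 28.8
114.5 [-0.1   0.5   0.05] [-1.7 -0.2 -0.8] -65.6 29.2
108.5 [0.02 0.46 0.01] [-2.6  0.6  0.3] -59.6 29.5
102.5 [0.01 0.44 0.08] [-2.2  1.6 -1. ] -53.6 29.9
96.5 [ 0.02  0.49 -0.02] [-1.9 -0.2 -0. ] -47.6 30.2
90.5 [0.11 0.4  0.53] [-2.  -0.7 -1.3] -41.6 30.6
84.5 [-0.16  0.32  1.53] [-1.6 -0.8 -2.2] -35.6 31.0
```

The torque rose to 1.5 N m, so the key is at the stop. Relax slightly, release, retreat and look.

```bash
python3 - <<'E'
from h import *
p=[479.5,-323.0,37.0]
move_l(p,[180,0,88],speed=60);wait(.2)
grip(40,20);wait(.2);move_l([479.5,-323,200],speed=90);wait(.3)
o=get_obs();print(o["t"],o["wrist_force"],o["tcp_pos"])
w=get_image("wrist");s=get_image("top")
cv2.imwrite("pics/k.png",np.hstack([cv2.resize(w[90:290,160:360],(400,400)),cv2.resize(s[120:250,150:410],(400,400))])[:,:,::-1])
E
```

```text
34.3167 [ 0.11679536 -0.13605794  0.10416699] [ 479.4236425  -322.95162467  199.8098251 ]
```

View pics/k.png

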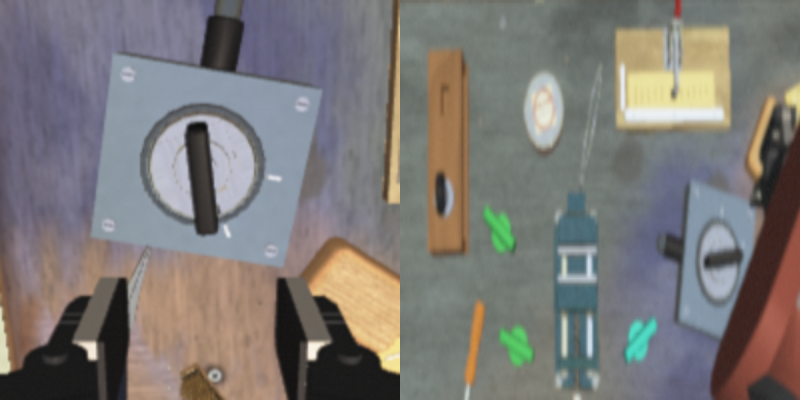

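The key stands in the switch, turned about 75° from the off mark, and the gripper is clear. The round-headed key is still in the stand at (443,190).

```bash
python3 -c "
from station import *
print(sign_off())"
```

```text
the job is handed in; nothing more can be done
None
```

I handed the job in: the blade key is fully home in the switch, turned clockwise to the stop and released, and the round-headed key is still in its place in the stand; the station gave no verdict at sign-off.

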